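# Prop the power unit's hood on its stay

### The job

The yellow power unit has to cool with its hood propped half open. Lift the hood by its black handle and lay it right back, flip the orange-tipped stay inside up and over until it meets its stop, then take the handle again and lower the hood, never letting it drop, until it rests on the stay's tip. Let go, and leave the other things on the bench where they are.

Things in the scene. Friction and masses are not known exactly. Their poses are not given: they have to be found in the camera images.
- power_unit: yellow sheet-metal power unit, fixed to the bench, an open box 150 mm deep (x) x 240 wide (y) x 110 high with 5 mm walls, tube frames at its two ends out to y = +/-134 mm and 91 mm high; its origin is the centre of its underside, +x points away from the hood's handle towards the hood's hinge, +z up. Inside, a flat deck lies 35 mm above the underside, with low parts up to 57 mm near the hinge; the stay lies above the deck, in the half away from the hinge or near the middle
- hood (a joint): angle of the yellow hood, rad: 0 shut, 1.68 laid right back against its stop just past upright, where it stays when let go. The hood weighs roughly 0.5 kg (it varies) and falls shut when let go further down; its hinge rubs only a little. Propped on the stay it comes to lie between 0.75 and 0.95, depending on where the foot of the stay is clamped
- hood_hinge (a point): the hood's hinge axis at mid width, 75 mm along +x and 112 mm above the unit's origin; the axis runs along the unit's y. The hood is a plate 10 mm thick, 155 mm long from the hinge and 246 mm wide; when shut its underside is level with this axis. The frame turns with the hood: its -x points from the hinge to the handle, +z out of the hood's upper face
- hood_grip (a point): middle of the hood's handle, a round black bar 12 mm thick and 110 mm long, parallel to the hinge, 200 mm from the hinge axis and 5 mm above the plane of the hood's underside (midway in the plate's thickness), in front of the hood's free edge with a 39 mm open gap between bar and edge; same axes as hood_hinge. The bar can turn in the fingers as the hood swings
- stay (a joint): angle of the stay, rad: 0 lying level along the unit's -y (starts at 0 to 0.08); grows as its tip swings up over the pivot towards +y, in a plane square to the unit's x; upright at 1.57; its stop is at 1.72, leaning slightly to +y. Its pivot is a little stiff, so it stays at any angle where it is left; about 1 N at its tip moves it. It weighs 80 g
- stay_pivot (a point): pivot of the stay, 90 mm above the unit's underside and 52 mm along the unit's +y from its middle; its place along the unit's x varies from -32 to -8 mm and is clamped. Axes: -y runs along the stay from pivot to tip
- stay_grip (a point): place to take the stay, on its middle line 85 mm from the pivot: a flat aluminium bar, 10 mm across (along the unit's x) and 12 mm deep, with 25 mm or more of free room on both sides when the hood is laid back
- stay_tip (a point): centre of the orange ball, 20 mm across, at the end of the stay, 115 mm from the pivot; the hood's underside comes to rest on this ball
- brake_disc: bystander, to be left alone: plain steel brake disc, 180 mm across, 45 mm high; origin at the centre of its underside
- spray_can: bystander, to be left alone: blue closed can, 60 mm across, 160 mm high; origin at the centre of its underside
- pad_box: bystander, to be left alone: cardboard box 80 x 110 x 55 mm; origin at the centre of its underside
- cone: bystander, to be left alone: dark steel centring cone, 64 mm across, 60 mm high; origin at the centre of its underside
- screwdriver: bystander, to be left alone: red-handled screwdriver lying flat under the hood handle; origin at the centre of its underside
- wrench: bystander, to be left alone: steel spanner lying flat beyond the power unit; origin at the centre of its underside
- bearing_ring: bystander, to be left alone: steel bearing ring, 70 mm across, 18 mm high, beyond the power unit; origin at the centre of its underside

How it is judged:
On the way, in this order (a step that is already met when the one before it is completed fails the run):
1. the hood is laid right back (value of joint hood above 1.55 rad), for 0.2 s.
2. the stay is up at its stop while the hood is still back (value of joint stay above 1.62 rad and value of joint hood above 1.4 rad), for 0.2 s.
At the end, for the whole second after the job is handed in: the stay is within 0.1 rad of its stop (over 1.62), the hood lies at 0.7 to 1.0 rad at rest (under 0.05 rad/s), its underside touching the stay's orange ball (ball centre 11 to 19 mm below the plane of the handle bar, 15 when touching) (value of joint stay above 1.62 rad and value of joint hood between 0.7 and 1 rad and z of stay_tip in the frame of hood_grip between -0.019 and -0.011 m and velocity of joint hood between -0.05 and 0.05 rad/s).
It fails at once if the hood drops (falls faster than 2 rad/s) (velocity of joint hood below -2 rad/s).
It fails at once if a bystander is moved by more than 20 mm (distance of any of brake_disc, spray_can, pad_box, cone, screwdriver, wrench, bearing_ring from where it was at the start of the episode above 0.02 m).
It also fails if it takes over 72 s, if anything falls off the work surface, if the arm or the gripper's body presses on something with over 40 N, if the wrist force passes 120 N, or if a joint passes its speed limit or range.

### The arm

A 6-joint arm with a two-finger parallel gripper is mounted at the origin on the work surface. World frame = base frame: x ahead of the robot, y to its left, z up, the work surface at z = 0. Lengths are in m, angles in rad, forces in N, time in s.
With the tool pointing down it reaches from about 0.275 to 0.825 m from the base axis. Payload 4.9 kg.
Tool frame: the origin (TCP) lies midway between the tips of the shut fingers; the grasp point (between the pads) lies 19 mm behind it (bot.grip_depth is the distance from the TCP to the grasp point, in m); y points along the fingers, x is the direction in which the jaws open and shut, and the axes are right-handed (so a half turn about y gives the same grasp; the last joint's range is limited). The gripper opens to 85 mm and grips with 20 to 120 N. Pads are 22 mm wide; open, the fingers measure 114 mm over their backs; the gripper's body (76 mm by 85 mm) begins 54 mm behind the grasp point. The pads swing forward as they close: fully open they stand 13 mm farther back than shut.
Start: joints at [-1.467, 0.326, -0.193, 1.052, 0, 1.437], TCP at [0.13, -0.535, 0.231] pointing down, gripper open.
Joint ranges: [-2.65, 2.65], [-0.97, 1.79], [-1.3, 1.35], [-1.93, 2.1], [-1.47, 1.37], [-3.14, 3.14]. Speed limits (rad/s): [2.57, 2.57, 3.14, 3.14, 3.14, 3.14].

### API

Orientations are given as a unit quaternion [w, x, y, z].
In Python, from cell import bot gives the robot as it stands. Calls block until the motion is done:
- bot.move_pose(position, orientation): joint-space move of the TCP to a pose.
- bot.move_linear(position, speed=0.15, rotation=None, until_force=None): straight line of the TCP; rotation=None keeps the orientation; speed is the mean speed in m/s. With until_force (N) it stops when the force on the tool has changed by that much, and returns True; else False.
- bot.goto_joints(angles): joint-space move.
- bot.set_gripper(opening, grasp_force=None): opening from 0.0 (shut) to 1.0 (fully open); grasp_force is the grip in N (None keeps the last); returns when the fingers have stopped.
- bot.wait(seconds).
- bot.solve_ik(position, orientation): joint angles nearest the present ones, or None.
- bot.camera(name): name is "side" or "top"; returns the picture (384x512x3 uint8, red, green, blue); there is no depth.
- bot.calibration(name): a dict with "mtx" (3x3 intrinsics, pixels), "k1" (the pictures are not rectified: a ray, as slopes to the right and down, at radius r is drawn at 1 + k1 r^2 times it, then the intrinsics apply), "extrinsics" (4x4, takes a point from world to camera coordinates). Camera axes: x right, y down, z forward; pixel columns grow to the right and rows downward; lengths in m; the calibration is good to about 2 mm. A picture is of the moment at which its call begins. calibration takes no time and is no camera call.
A pose or a line that the arm cannot do raises bot.PlanningError and nothing moves.
- bot.close_job(): hands the job in, once; it reports no verdict.
Trained networks look in the newest picture that a camera, given by its name, has taken for a name from the list of things; names that differ only in an ending like _2 or _b are one class to them, and where a whole thing is asked for, a point or a joint stands for the part that bears it (a point fixed in the world has none). Each returns a list of dicts, best first, with "confidence" (0 to 1); they miss things now and then, are a little off and sometimes report something else, mostly with a low value. They report only what shows in the picture. A call takes as long as a camera call.
- bot.search_frame(camera, thing): "bbox" ([left, top, width, height] in pixels, round what is visible of it).
Readings, each from a call of its own:
- bot.read_clock(): time.
- bot.read_joint_positions(): joint angles.
- bot.read_joint_vel(): joint speeds.
- bot.read_joint_efforts(): joint torques, N m.
- bot.read_position(): TCP position.
- bot.read_tool_rot(): TCP orientation.
- bot.read_ft_force(): force on the tool from outside, world axes, zero at the start.
- bot.read_moment(): the same for the moment, N m.
- bot.read_gripper_width(): opening from 0.0 (shut) to 1.0 (fully open).
Only numpy, scipy, OpenCV 4.12 (cv2) and the standard library are available. Lean on these libraries where they do the work, as an engineer would, in place of code of your own. Each camera call takes 0.05 s, during which the arm holds its last target. There are 200 camera calls.

## Working session

There is one attempt and no reset: what is moved stays moved. The work goes in short steps, each a Python script; the robot and the scene stay as the last script left them, time stands still between calls to the robot, and variables do not carry over. Pictures are saved under pics/ and viewed, about 8 in all and at most 12, crops included, and the job is handed in when it is done.

```bash
mkdir -p pics; ls; python3 - <<'E'
from cell import bot
import cv2,numpy as np
print(bot.read_clock())
for n in("side","top"):
    im=bot.camera(n); cv2.imwrite(f"pics/{n}0.png",im[:,:,::-1])
    c=bot.calibration(n); print(n,c["mtx"].tolist(),c["k1"],np.round(c["extrinsics"],4).tolist())
    for t in("power_unit","hood_grip","hood","stay_tip","stay","brake_disc","spray_can","pad_box","cone","screwdriver","wrench","bearing_ring"):
        print(t,[(np.round(d["bbox"]).tolist(),round(d["confidence"],2)) for d in bot.search_frame(n,t)[:2]])
print(bot.read_clock(),bot.read_tool_rot())
E
```

```text
pics
0.0
side [[422.55090329603235, 0.0, 252.7046474494261], [0.0, 422.55090329603235, 196.5143193722058], [0.0, 0.0, 1.0]] -0.07408530374713446 [[-0.753, -0.6581, 0.0001, 0.4635], [-0.3547, 0.4057, -0.8424, 0.3015], [0.5543, -0.6343, -0.5388, 0.6525], [0.0, 0.0, 0.0, 1.0]]
power_unit [([159.0, 180.0, 153.0, 124.0], 0.67)]
hood_grip [([167.0, 178.0, 140.0, 85.0], 0.56)]
hood [([163.0, 178.0, 144.0, 81.0], 0.88)]
stay_tip [([99.0, 285.0, 82.0, 73.0], 0.63), ([167.0, 176.0, 143.0, 84.0], 0.28)]
stay []
brake_disc [([283.0, 181.0, 68.0, 48.0], 0.56)]
spray_can [([102.0, 211.0, 44.0, 79.0], 0.72)]
pad_box [([100.0, 282.0, 78.0, 73.0], 0.67)]
cone [([329.0, 220.0, 30.0, 32.0], 0.79)]
screwdriver [([213.0, 277.0, 97.0, 35.0], 0.57)]
wrench [([140.0, 240.0, 22.0, 12.0], 0.65)]
bearing_ring [([166.0, 177.0, 142.0, 81.0], 0.62)]
top [[457.90435566758924, 0.0, 260.7040406881087], [0.0, 457.90435566758924, 193.47771377703566], [0.0, 0.0, 1.0]] -0.0418759725213143 [[-0.003, -1.0, 0.0041, 0.0132], [-0.9892, 0.0024, -0.1463, 0.5922], [0.1463, -0.0045, -0.9892, 1.1319], [0.0, 0.0, 0.0, 1.0]]
power_unit [([170.0, 150.0, 120.0, 102.0], 0.97)]
hood_grip [([172.0, 154.0, 116.0, 99.0], 0.82), ([170.0, 151.0, 119.0, 101.0], 0.73)]
hood [([173.0, 154.0, 112.0, 99.0], 0.65)]
stay_tip []
stay []
brake_disc [([300.0, 170.0, 71.0, 66.0], 0.78), ([170.0, 148.0, 120.0, 103.0], 0.5)]
spray_can [([133.0, 134.0, 37.0, 40.0], 0.65)]
pad_box [([105.0, 180.0, 49.0, 43.0], 0.61)]
cone [([296.0, 245.0, 26.0, 24.0], 0.8)]
screwdriver [([176.0, 229.0, 68.0, 38.0], 0.97)]
wrench [([170.0, 127.0, 59.0, 25.0], 0.7)]
bearing_ring [([259.0, 134.0, 24.0, 27.0], 0.56)]
1.3 [-0.55576885  0.55579088 -0.43716601  0.43715372]
```

```bash
python3 - <<'E'
import cv2
a=cv2.imread("pics/top0.png")[110:290,90:390]; cv2.imwrite("pics/top0c.png",cv2.resize(a,None,fx=2.66,fy=2.66,interpolation=cv2.INTER_CUBIC))
a=cv2.imread("pics/side0.png")[150:370,90:380]; cv2.imwrite("pics/side0c.png",cv2.resize(a,None,fx=2.66,fy=2.66,interpolation=cv2.INTER_CUBIC))
from scipy.spatial.transform import Rotation as R
import numpy as np
print(R.from_quat([-0.55576885,0.55579088,-0.43716601,0.43715372],scalar_first=True).as_matrix().round(3))
E
```

```text
[[ 0.236 -0.     0.972]
 [-0.972 -0.     0.236]
 [ 0.    -1.    -0.   ]]
```

View pics/top0c.png

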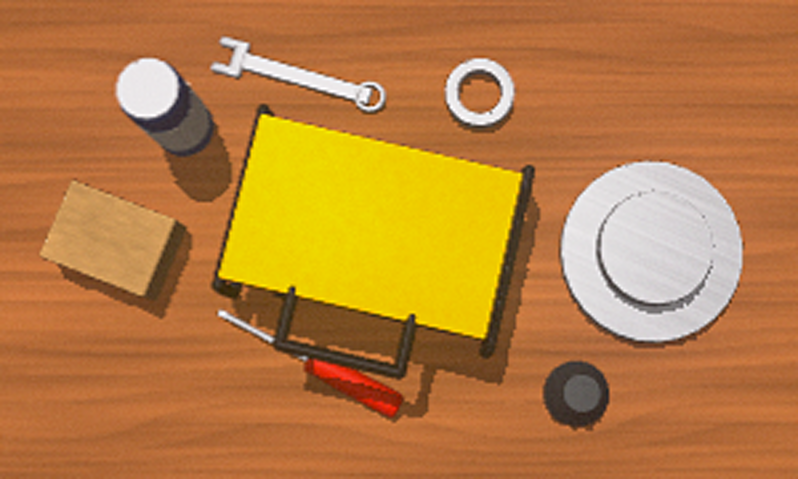

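View pics/side0c.png

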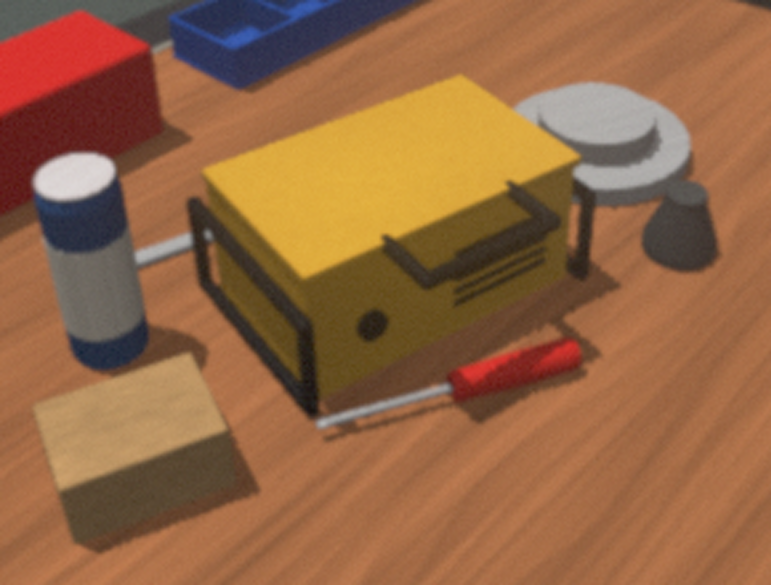

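The top view (crop) shows the hood corners at (262,112), (527,172), (490,340), (218,282) and the handle bar from (280,346) to (402,371). The screwdriver lies just under and in front of the bar. The side view shows the same corners at (205,172), (460,75), (580,157), (303,278) and the bar from (430,282) to (555,225). Next I fit the unit pose to both views.

```bash
cat > h.py <<'E'
import numpy as np, cv2
from scipy.optimize import least_squares
from scipy.spatial.transform import Rotation as R
from cell import bot
def proj(n,P):
    c=bot.calibration(n); E=np.array(c["extrinsics"]); K=np.array(c["mtx"])
    p=np.atleast_2d(P)@E[:3,:3].T+E[:3,3]; s=p[:,:2]/p[:,2:]
    s=s*(1+c["k1"]*(s**2).sum(1,keepdims=True)); return s@K[:2,:2].T+K[:2,2]
def U(pose,P):
    x,y,a=pose[:3]; P=np.atleast_2d(P); c,s=np.cos(a),np.sin(a)
    return np.c_[x+c*P[:,0]-s*P[:,1],y+s*P[:,0]+c*P[:,1],P[:,2]+(pose[3] if len(pose)>3 else 0)]
E
python3 - <<'E'
from h import *
M=np.array([[75,123,122],[75,-123,122],[-80,-123,122],[-80,123,122],[-125,55,117],[-125,-55,117]])/1e3
T=np.array([[262,112],[527,172],[490,340],[218,282],[280,346],[402,371]])/2.66+[90,110]
S=np.array([[205,172],[460,75],[580,157],[303,278],[430,282],[555,225]])/2.66+[90,150]
def f(p): return np.r_[proj("top",U(p,M))-T,proj("side",U(p,M))-S].ravel()
for p0 in([.5,.07,-.2],[.5,.07,-.2,0]):
    r=least_squares(f,p0,loss="soft_l1"); print(r.x,r.fun.reshape(-1,2).round(1).tolist())
# triangulate handle centre
def g(P): return np.r_[proj("top",P)[0]-T[4:].mean(0),proj("side",P)[0]-S[4:].mean(0)]
print(least_squares(g,[.4,.07,.1]).x, U(r.x,[[-.125,0,.117]]))
E
```

```text
[ 0.58062423  0.08611778 -0.22578408] [[-0.9, 0.5], [-1.5, 0.0], [-1.6, -0.2], [-0.3, -1.4], [-0.1, -0.5], [-0.8, 0.5], [-1.1, -1.3], [0.9, -0.9], [1.7, -0.8], [1.4, -0.1], [0.2, -0.6], [0.3, -1.6]]
[ 0.58175784  0.08498952 -0.22687552 -0.0032753 ] [[-0.2, 0.3], [-1.1, -0.1], [-1.2, -0.5], [0.5, -1.8], [0.5, -0.9], [-0.3, 0.1], [-0.8, -0.4], [0.8, 0.0], [1.4, 0.1], [1.5, 0.7], [0.0, 0.2], [0.1, -0.7]]
[0.4601716  0.11405203 0.11264538] [[0.4599611 0.1131063 0.1137247]]
```

```bash
cat >> h.py <<'E'
POSE=np.array([0.581,0.0857,-0.226])
ux=np.array([np.cos(POSE[2]),np.sin(POSE[2]),0]); uy=np.array([-ux[1],ux[0],0]); uz=np.array([0,0,1.])
def quat(approach,jaw):
    y=approach/np.linalg.norm(approach); x=jaw-y*(jaw@y); x/=np.linalg.norm(x)
    return R.from_matrix(np.c_[x,y,np.cross(x,y)]).as_quat(scalar_first=True)
def bar(th): # handle bar centre, world
    return U(POSE,[[.075-.2*np.cos(th)+.005*np.sin(th),0,.112+.2*np.sin(th)+.005*np.cos(th)]])[0]
D=bot.grip_depth
def tcp(g,ap=-uz): return g+D*ap/np.linalg.norm(ap)
E
python3 - <<'E'
from h import *
for s in(1,-1):
    q=quat(-uz,s*ux)
    for th in(0,.4,.85,1.3,1.7):
        j=bot.solve_ik(tcp(bar(th)),q); print(s,th,bar(th).round(3),None if j is None else np.round(j,2))
    j=bot.solve_ik(tcp(bar(1.7))+[0,0,.08],q);print('above',j is not None)
    for t in(0,.9,1.72):
        g=U(POSE,[[-.02,.052-.085*np.cos(t),.09+.085*np.sin(t)]])[0]
        for tilt in (0,.5,1):
            ap=-np.cos(tilt)*uz-np.sin(tilt)*uy
            j=bot.solve_ik(tcp(g,ap),quat(ap,s*ux)); print(' stay',t,tilt,None if j is None else np.round(j,2))
E
```

```text
1 0 [0.459 0.114 0.117] [ 0.09  0.33 -0.57  0.67  0.    1.88]
1 0.4 [0.476 0.11  0.194] [ 0.08  0.26 -0.43  0.87  0.    1.87]
1 0.85 [0.529 0.098 0.266] [ 0.05  0.29 -0.2   1.08  0.    1.84]
1 1.3 [0.607 0.08  0.306] [0.01 0.42 0.09 1.24 0.   1.81]
1 1.7 [0.684 0.062 0.31 ] [-0.02  0.57  0.35  1.34  0.    1.78]
above True
 stay 0 0 [-0.03  0.5  -0.38  0.69  0.    1.77]
 stay 0 0.5 [ 0.2   0.67 -0.17  0.95 -0.45  2.04]
 stay 0 1 [ 0.34  0.99  0.14  1.42 -0.79  2.43]
 stay 0.9 0 [ 0.03  0.44 -0.28  0.85  0.    1.82]
 stay 0.9 0.5 [ 0.24  0.63 -0.05  1.13 -0.44  2.09]
 stay 0.9 1 [ 0.38  0.95  0.26  1.6  -0.77  2.48]
 stay 1.72 0 [ 0.14  0.47 -0.18  0.92  0.    1.93]
 stay 1.72 0.5 [ 0.33  0.69  0.11  1.27 -0.42  2.19]
 stay 1.72 1 [ 0.45  1.04  0.48  1.79 -0.72  2.55]
-1 0 [0.459 0.114 0.117] [ 0.09  0.33 -0.57  0.67  0.   -1.26]
-1 0.4 [0.476 0.11  0.194] [ 0.08  0.26 -0.43  0.87  0.   -1.27]
-1 0.85 [0.529 0.098 0.266] [ 0.05  0.29 -0.2   1.08  0.   -1.3 ]
-1 1.3 [0.607 0.08  0.306] [ 0.01  0.42  0.09  1.24  0.   -1.33]
-1 1.7 [0.684 0.062 0.31 ] [-0.02  0.57  0.35  1.34  0.   -1.36]
above True
 stay 0 0 [-0.03  0.5  -0.38  0.69  0.   -1.37]
 stay 0 0.5 [ 0.2   0.67 -0.17  0.95 -0.45 -1.1 ]
 stay 0 1 [ 0.34  0.99  0.14  1.42 -0.79 -0.71]
 stay 0.9 0 [ 0.03  0.44 -0.28  0.85  0.   -1.32]
 stay 0.9 0.5 [ 0.24  0.63 -0.05  1.13 -0.44 -1.05]
 stay 0.9 1 [ 0.38  0.95  0.26  1.6  -0.77 -0.66]
 stay 1.72 0 [ 0.14  0.47 -0.18  0.92  0.   -1.21]
 stay 1.72 0.5 [ 0.33  0.69  0.11  1.27 -0.42 -0.95]
 stay 1.72 1 [ 0.45  1.04  0.48  1.79 -0.72 -0.59]
```

```bash
python3 - <<'E'
from h import *
q=quat(-uz,ux); p0=tcp(bar(0))
bot.set_gripper(0.47)
bot.move_pose(p0+[0,0,.15],q)
print("contact",bot.move_linear(p0,.12,until_force=8),bot.read_position()-p0)
bot.set_gripper(0,grasp_force=40)
print(bot.read_gripper_width(),bot.read_ft_force(),bot.read_clock())
cv2.imwrite("pics/grasp.png",cv2.resize(bot.camera("side")[150:370,90:380,::-1],None,fx=2,fy=2))
E
```

```text
contact False [5.81021263e-04 4.77741702e-05 6.02715275e-04]
0.12230713113894717 [ 2.0102538  -1.06876515  1.21198169] 6.15
```

View pics/grasp.png

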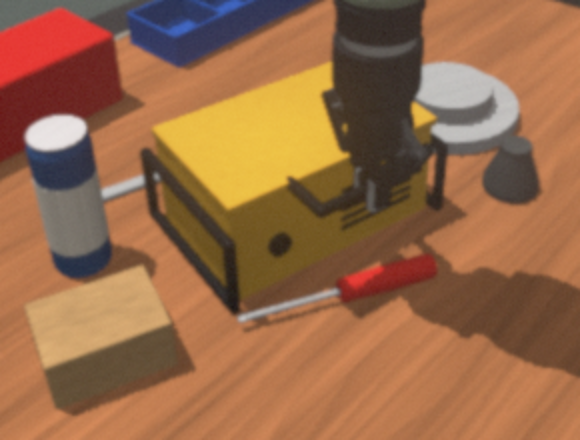

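The picture shows the fingers closed on the bar at about (375,190). The width reads about 10 mm, so the bar is held. Next I swing the hood back.

```bash
python3 - <<'E'
from h import *
for th in np.linspace(0,1.70,14)[1:]:
    bot.move_linear(tcp(bar(th)),.1)
    print(round(th,2),np.round(bot.read_ft_force(),1),round(bot.read_gripper_width(),3))
bot.wait(.3)
print(bot.read_ft_force(),bot.read_clock())
bot.set_gripper(.5); p=bot.read_position()
bot.move_linear(p+[0,0,.06],.15)
bot.move_linear(U(POSE,[[-.16,-.20,.38]])[0],.3)
for n in("side","top"):
    im=bot.camera(n); cv2.imwrite(f"pics/{n}1.png",im[:,:,::-1])
    for t in("hood","hood_grip","stay","stay_tip","stay_grip"): print(n,t,[(np.round(d["bbox"]).tolist(),round(d["confidence"],2)) for d in bot.search_frame(n,t)[:2]])
a=cv2.imread("pics/top1.png")[130:280,150:330]; b=cv2.imread("pics/side1.png")[130:330,130:350]
cv2.imwrite("pics/c1.png",np.vstack([cv2.resize(x,(w,h),interpolation=cv2.INTER_CUBIC) for x,w,h in[(a,360*2,600)]]))
cv2.imwrite("pics/c2.png",cv2.resize(b,None,fx=3,fy=3,interpolation=cv2.INTER_CUBIC))
print(bot.read_clock())
E
```

```text
0.13 [ 6.8 -1.8 -2.8] 0.121
0.26 [ 6.8 -0.7 -4.6] 0.118
0.39 [ 6.7 -1.3 -4.2] 0.129
0.52 [ 5.  -0.1 -5. ] 0.12
0.65 [-2.   0.   0.1] 0.121
0.78 [-7.6 -0.1  4.7] 0.125
0.92 [-11.8   0.   11.7] 0.123
1.05 [-10.8  -0.4  14.2] 0.122
1.18 [-6.8 -1.1 10.2] 0.12
1.31 [-4.2 -1.9  7.6] 0.118
1.44 [-1.2 -2.3  5. ] 0.124
1.57 [-1.5 -2.7  4.3] 0.12
1.7 [-11.8  -2.5  10.5] 0.123
[-11.29532921  -3.00169459   9.52633099] 11.8083
side hood [([150.0, 96.0, 112.0, 122.0], 0.85), ([150.0, 101.0, 164.0, 204.0], 0.61)]
side hood_grip [([155.0, 94.0, 109.0, 123.0], 0.93)]
side stay [([223.0, 213.0, 51.0, 23.0], 0.82), ([329.0, 219.0, 28.0, 35.0], 0.45)]
side stay_tip []
side stay_grip [([225.0, 211.0, 50.0, 25.0], 0.84)]
top hood [([179.0, 119.0, 112.0, 58.0], 0.91)]
top hood_grip [([179.0, 124.0, 114.0, 52.0], 0.58), ([210.0, 201.0, 46.0, 13.0], 0.22)]
top stay []
top stay_tip [([301.0, 171.0, 70.0, 66.0], 0.55), ([180.0, 124.0, 113.0, 52.0], 0.54)]
top stay_grip [([207.0, 194.0, 48.0, 19.0], 0.73), ([183.0, 122.0, 108.0, 51.0], 0.19)]
14.6333
```

View pics/c1.png

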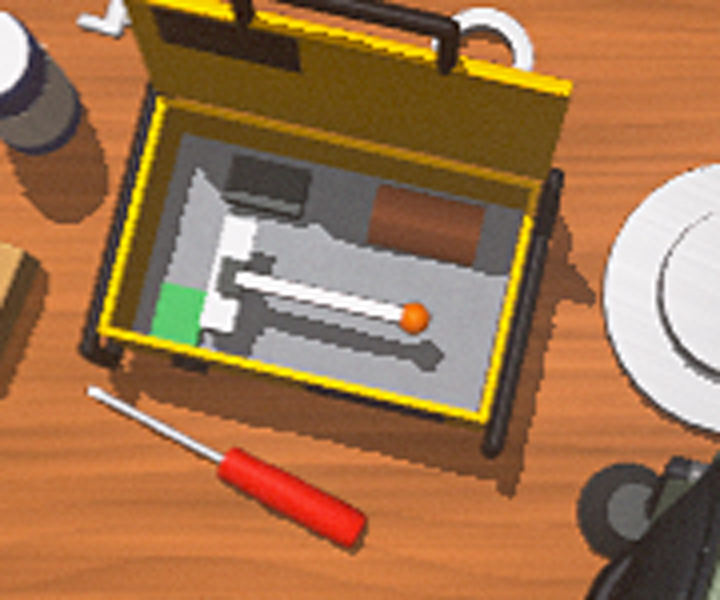

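View pics/c2.png

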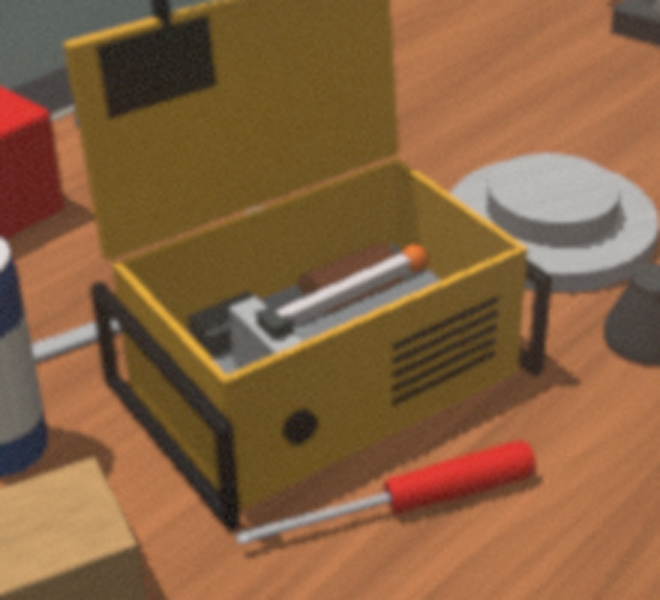

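The hood stands back. The stay's ball is at crop (414,318) in top and (416,258) in side, and the box's front rim corners are at (103,332) and (487,420) in top, (230,380) and (522,248) in side.

```bash
python3 - <<'E'
from h import *
def tri(t,s):
    t=np.array(t)/4+[150,130]; s=np.array(s)/3+[130,130]
    r=least_squares(lambda P:np.r_[proj("top",P)[0]-t,proj("side",P)[0]-s],[.55,.05,.1]); return r.x,np.abs(r.fun).max()
c,s=ux,uy
for n,t,sd in(("ball",(414,318),(416,258)),("FL -75,120,110",(103,332),(230,380)),("FR -75,-120",(487,420),(522,248))):
    P,e=tri(t,sd); d=P-[POSE[0],POSE[1],0]; print(n,P.round(4),"unit",np.round([d@ux,d@uy,P[2]],4),round(e,2))
# axis of stay in top at z=.096: near-pivot end top face
for px in(-.032,-.026,-.02,-.014,-.008):
    print(px,[((proj("top",U(POSE,[[px,y,.096]]))[0]-[150,130])*4).round(0).tolist() for y in(.03,-.033,-.05)],((proj("top",U(POSE,[[px,-.063,.092]]))[0]-[150,130])*4).round(0))
E
```

```text
ball [0.5453 0.0296 0.0941] unit [-0.0222 -0.0627  0.0941] 0.03
FL -75,120,110 [0.5355 0.2167 0.1092] unit [-0.0737  0.1174  0.1092] 0.01
FR -75,-120 [ 0.4842 -0.0131  0.1079] unit [-0.0722 -0.1179  0.1079] 0.84
-0.032 [[262.0, 300.0], [363.0, 322.0], [390.0, 328.0]] [411. 334.]
-0.026 [[265.0, 290.0], [365.0, 313.0], [392.0, 319.0]] [413. 324.]
-0.02 [[267.0, 281.0], [367.0, 303.0], [394.0, 309.0]] [415. 315.]
-0.014 [[269.0, 271.0], [369.0, 294.0], [397.0, 300.0]] [417. 305.]
-0.008 [[272.0, 262.0], [372.0, 284.0], [399.0, 290.0]] [420. 296.]
```

```bash
cat >> h.py <<'E'
PX=-.022
def stayp(th,k=1/1.72,th0=.03):
    g=U(POSE,[[PX,.052-.085*np.cos(th),.090+.085*np.sin(th)]])[0]
    t=(th-th0)*k; ap=-np.cos(t)*uz-np.sin(t)*uy
    return tcp(g,ap),quat(ap,ux)
E
python3 - <<'E'
from h import *
p,q=stayp(.03)
bot.set_gripper(.34)
bot.move_pose(p+[0,0,.13],q)
print("contact",bot.move_linear(p,.1,until_force=6),bot.read_position()-p)
f0=bot.read_ft_force(); bot.set_gripper(0,grasp_force=30)
print(bot.read_gripper_width(),f0,bot.read_ft_force(),bot.read_clock())
E
```

```text
contact False [ 5.53808540e-04 -2.51969313e-05  6.24194621e-04]
0.10679601968311887 [ 0.21206023  0.68184554 -0.13725797] [ 1.29169112 -0.33641175 -0.01095793] 17.75
```

Width 0.107 fits the 10 mm bar, and there was little side force while closing. Next I swing the stay up.

```bash
python3 - <<'E'
from h import *
for th in list(np.linspace(.03,1.6,12)[1:])+[1.68,1.73,1.76]:
    p,q=stayp(th); bot.move_linear(p,.08,rotation=q)
    print(round(th,2),np.round(bot.read_ft_force(),1),round(bot.read_gripper_width(),3))
print(bot.read_clock())
cv2.imwrite("pics/s2.png",cv2.resize(bot.camera("side")[80:330,130:350,::-1],None,fx=2.3,fy=2.3,interpolation=cv2.INTER_CUBIC))
E
```

```text
0.17 [ 3.1 -1.8 -0.5] 0.111
0.32 [ 3.1 -1.8 -1.6] 0.109
0.46 [ 5.3 -2.5 -0.8] 0.11
0.6 [ 4.5 -4.1 -0.3] 0.113
0.74 [ 4.8 -2.6  0.7] 0.108
0.89 [ 4.2 -4.9  0.9] 0.111
1.03 [ 3.1 -5.8  1.7] 0.112
1.17 [ 4.  -5.9  3.9] 0.11
1.31 [ 3.  -6.6  6.8] 0.11
1.46 [ 3.  -5.2 10. ] 0.107
1.6 [ 2.7 -5.3 12.1] 0.11
1.68 [ 3.2 -3.7 13.3] 0.111
1.73 [ 3.5 -3.3 13.8] 0.111
1.76 [ 2.3 -3.2 13.7] 0.108
21.7583
```

View pics/s2.png

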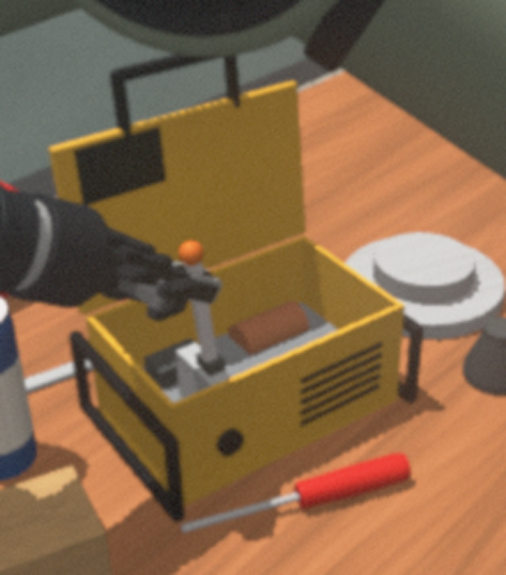

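```bash
python3 - <<'E'
from h import *
for th in (1.79,1.82,1.85,1.88):
    p,q=stayp(th,k=0,th0=0); _,q=stayp(1.76)
    ap=R.from_quat(q,scalar_first=True).as_matrix()[:,1]
    g=U(POSE,[[PX,.052-.085*np.cos(th),.090+.085*np.sin(th)]])[0]
    bot.move_linear(tcp(g,ap),.04,rotation=q); f=bot.read_ft_force()
    print(th,np.round(f,1),"Fy",round(f@uy,1))
    if f@uy<-12: break
bot.wait(.3)
im=bot.camera("side");b=bot.search_frame("side","stay_tip");print(b[:2])
im=bot.camera("top");print(bot.search_frame("top","stay_tip")[:2])
cv2.imwrite("pics/t3.png",cv2.resize(im[130:280,150:330,::-1],None,fx=4,fy=4,interpolation=cv2.INTER_CUBIC))
cv2.imwrite("pics/s3full.png",bot.camera("side")[:,:,::-1])
for th in(1.5,1.6,1.72): 
    P=U(POSE,[[PX,.052-.115*np.cos(th),.09+.115*np.sin(th)]]); print(th,(proj("top",P)[0]-[150,130])*4,proj("side",P)[0])
import numpy
S=cv2.imread("pics/s3full.png").astype(int);T=im.astype(int)
m=(S[:,:,2]>150)&(S[:,:,1]>60)&(S[:,:,1]<130)&(S[:,:,0]<60);ys,xs=np.nonzero(m[150:240,170:260]);print("side ball",xs.mean()+170,ys.mean()+150,len(xs))
m=(T[:,:,0]>170)&(T[:,:,1]>70)&(T[:,:,1]<140)&(T[:,:,2]<60);ys,xs=np.nonzero(m[150:240,180:270]);print("top ball",((xs.mean()+180-150)*4,(ys.mean()+150-130)*4),len(xs))
E
```

```text
1.79 [ 3.5 -2.7 12.6] Fy -1.9
1.82 [ 3.  -3.6 11.5] Fy -2.8
1.85 [ 2.4 -8.1 12.3] Fy -7.4
1.88 [  1.7 -12.2  12. ] Fy -11.6
[{'bbox': [204.6, 185.0, 23.7, 52.3], 'confidence': 0.82}]
[{'bbox': [186.0, 187.8, 19.5, 13.0], 'confidence': 0.46}]
1.5 [223.84833344 252.617935  ] [223.79041302 186.24218706]
1.6 [203.62870146 247.99678224] [218.45172006 188.05279367]
1.72 [179.85250561 242.8928114 ] [212.01022927 190.96711232]
side ball 214.33125 201.78125 160
top ball (np.float64(276.3963963963964), np.float64(175.47747747747746)) 222
```

The y force builds from about 1.83 commanded, so the stay is on its stop. I release along the approach axis and check.

```bash
python3 - <<'E'
from h import *
bot.set_gripper(.4)
ap=R.from_quat(bot.read_tool_rot(),scalar_first=True).as_matrix()[:,1]; p=bot.read_position()
bot.move_linear(p-.10*ap,.15)
bot.move_linear(bot.read_position()+[-.08,0,.12],.25)
q=quat(-uz,ux)
bot.move_pose(U(POSE,[[-.16,0.1,.40]])[0],q)
im=bot.camera("top"); im2=bot.camera("side"); print(bot.read_clock())
a=cv2.resize(im[130:280,150:330,::-1],None,fx=2.2,fy=2.2,interpolation=cv2.INTER_CUBIC)
b=cv2.resize(im2[130:280,130:310,::-1],None,fx=2.2,fy=2.2,interpolation=cv2.INTER_CUBIC)
cv2.imwrite("pics/c4.png",np.hstack([a,b]))
for th in(1.5,1.6,1.72): 
    P=U(POSE,[[PX,.052-.115*np.cos(th),.09+.115*np.sin(th)]]); print(th,(proj("top",P)[0]-[150,130])*2.2,(proj("side",P)[0]-[130,130])*2.2+[396,0])
print("bar1.68",(proj("top",bar(1.68))[0]-[150,130])*2.2)
E
```

```text
Traceback (most recent call last):
cell.PlanningError: the arm cannot follow that straight line within its joint ranges
```

```bash
python3 - <<'E'
from h import *
bot.set_gripper(.7)
M=R.from_quat(bot.read_tool_rot(),scalar_first=True).as_matrix(); ap=M[:,1]; p=bot.read_position()
print(np.round(bot.read_joint_positions(),2))
def tryl(l):
    for n,P,q in l:
        try: bot.move_linear(P,.12,rotation=q); print(n); return
        except bot.PlanningError: pass
    print("none")
# fully opened: retract, tilting towards vertical while backing off
t=lambda a:quat(-np.cos(a)*uz-np.sin(a)*uy,ux)
tryl([("a",p-.06*ap,None),("b",p-.045*ap,None),("c",p+.06*uz+.03*uy,t(.8)),("d",p+.05*uz,t(.8)),("e",p+.05*uz,None)])
print(bot.read_position(),bot.read_clock())
E
```

```text
[ 0.47  1.07  0.53  1.82 -0.71  2.57]
a
[0.58469582 0.20058814 0.19245706] 24.7333
```

```bash
python3 - <<'E'
from h import *
t=lambda a:quat(-np.cos(a)*uz-np.sin(a)*uy,ux)
bot.move_linear(bot.read_position()+.08*uz-.04*ux,.15,rotation=t(.5))
bot.move_pose(U(POSE,[[-.18,0.1,.38]])[0],t(0))
im=bot.camera("top"); im2=bot.camera("side"); print(bot.read_clock())
a=cv2.resize(im[130:280,150:330,::-1],None,fx=2.2,fy=2.2,interpolation=cv2.INTER_CUBIC)
b=cv2.resize(im2[130:280,130:310,::-1],None,fx=2.2,fy=2.2,interpolation=cv2.INTER_CUBIC)
cv2.imwrite("pics/c4.png",np.hstack([a,b]))
for th in(1.5,1.6,1.72): 
    P=U(POSE,[[PX,.052-.115*np.cos(th),.09+.115*np.sin(th)]]); print(th,(proj("top",P)[0]-[150,130])*2.2,(proj("side",P)[0]-[130,130])*2.2+[396,0])
print("bar1.68",(proj("top",bar(1.68))[0]-[150,130])*2.2)
E
```

```text
26.2667
1.5 [123.11658339 138.93986425] [602.33890865 123.73281153]
1.6 [111.9957858  136.39823023] [590.59378413 127.71614607]
1.72 [ 98.91887808 133.59104627] [576.4225044  134.12764711]
bar1.68 [188.56976291   2.5218689 ]
```

View pics/c4.png

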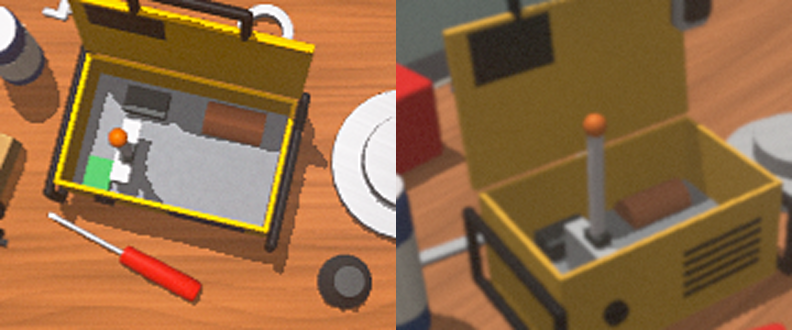

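The stay was left near 1.56 rad: the ball is at (118,137) in top and (595,125) in side, against (99,134) and (576,134) predicted for 1.72. So it is not at its stop. I push it over with shut fingers from the -y side, with force control.

```bash
python3 - <<'E'
from h import *
q=quat(-uz,ux)
bot.set_gripper(0)
W=lambda y,z,x=PX:U(POSE,[[x,y,z]])[0]
bot.move_pose(W(-.02,.30),q)
bot.move_linear(W(-.02,.165),.15)
bot.move_linear(W(.020,.165),.1)
print("stop",bot.move_linear(W(.065,.165),.04,until_force=9),"y",(bot.read_position()-[*POSE[:2],0])@uy,bot.read_ft_force()@uy)
bot.move_linear(bot.read_position()-.05*uy,.1)
bot.move_linear(W(-.02,.33),.2)
bot.move_pose(W(0.1,.38,-.18),q)
im=bot.camera("top"); im2=bot.camera("side"); print(bot.read_clock())
a=cv2.resize(im[130:280,150:330,::-1],None,fx=2.2,fy=2.2,interpolation=cv2.INTER_CUBIC)
b=cv2.resize(im2[130:280,130:310,::-1],None,fx=2.2,fy=2.2,interpolation=cv2.INTER_CUBIC)
cv2.imwrite("pics/c5.png",np.hstack([a,b]))
E
```

```text
stop True y 0.05055987350976242 -6.842949988274399
32.7167
```

View pics/c5.png

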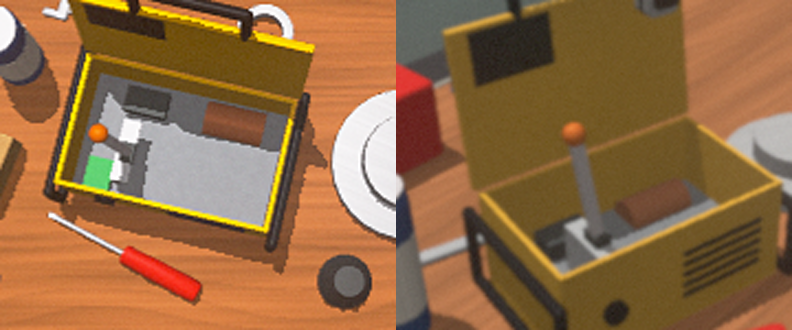

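The ball is now at (98,132) and (573,133), i.e. about 1.72, on its stop. Contact should come at hood ≈ 0.83. Next I take the handle and lower the hood.

```bash
python3 - <<'E'
from h import *
q=quat(-uz,ux); p=tcp(bar(1.68))
bot.set_gripper(.6)
bot.move_pose(p+[0,0,.09],q)
print("c",bot.move_linear(p,.1,until_force=8),(bot.read_position()-p).round(4))
bot.set_gripper(0,grasp_force=40); w=bot.read_gripper_width(); print(w,bot.read_ft_force().round(1))
assert w>.08
for th in np.linspace(1.68,.92,9)[1:]:
    bot.move_linear(tcp(bar(th)),.08)
    print(round(th,2),np.round(bot.read_ft_force(),1),round(bot.read_gripper_width(),3))
tg=lambda th:np.sin(th)*ux+np.cos(th)*uz
for th in (.90,.88,.86,.845,.83,.815,.80):
    bot.move_linear(tcp(bar(th)),.02); f=bot.read_ft_force()
    print(th,f.round(1),"tangential",round(f@(tg(th)),2))
    if th<.86 and f@tg(th)>10: break
print(bot.read_clock())
cv2.imwrite("pics/s6.png",cv2.resize(bot.camera("side")[80:330,130:350,::-1],None,fx=2.3,fy=2.3,interpolation=cv2.INTER_CUBIC))
E
```

```text
c False [0.0004 0.0001 0.001 ]
0.12424339146211696 [0.5 0.2 1.7]
1.58 [1.3 0.3 3. ] 0.128
1.49 [ 1.2 -0.3  5.3] 0.122
1.4 [1.3 0.6 1.8] 0.122
1.3 [-0.5  1.7  3.5] 0.124
1.2 [0.4 2.4 3. ] 0.12
1.11 [1.  4.3 0.3] 0.126
1.02 [ 2.5  4.6 -4.2] 0.121
0.92 [ 3.5  3.7 -4.5] 0.12
0.9 [ 3.6  2.5 -3.6] tangential 0.08
0.88 [ 2.9  3.  -2.9] tangential -0.23
0.86 [ 3.8  3.9 -3.4] tangential -0.07
0.845 [ 3.9  3.7 -2.9] tangential 0.24
0.83 [ 3.8  4.1 -1.5] tangential 1.07
0.815 [5.4 2.6 1.4] tangential 4.34
0.8 [6.6 2.5 5.6] tangential 8.05
41.2167
```

View pics/s6.png

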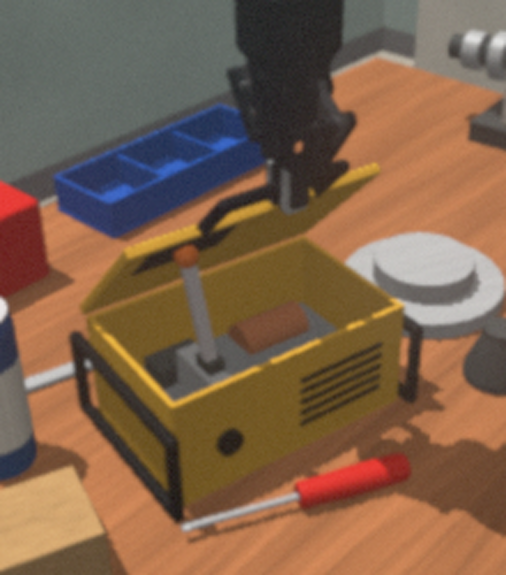

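The force rises from 0.83, as predicted, and the hood touches the ball at (187,257). I ease the preload, let go, retreat upward and check.

```bash
python3 - <<'E'
from h import *
bot.move_linear(tcp(bar(.82)),.02); bot.wait(.2); print(bot.read_ft_force().round(1))
bot.set_gripper(.5); p=bot.read_position(); print(bot.read_ft_force().round(1))
print("snag",bot.move_linear(p+[0,0,.09],.06,until_force=6))
bot.move_linear(U(POSE,[[-.2,-.2,.40]])[0],.25); bot.wait(.5)
im=bot.camera("top"); im2=bot.camera("side"); print(bot.read_clock())
for n in("side","top"): print([(n,t,np.round(d[0]["bbox"]).tolist()) for t in("screwdriver","spray_can","cone","bearing_ring","wrench","pad_box","brake_disc") if(d:=bot.search_frame(n,t))])
a=cv2.resize(im[110:290,140:320,::-1],(396,396)); b=cv2.resize(im2[130:310,130:310,::-1],(396,396))
cv2.imwrite("pics/c7.png",np.hstack([a,b]))
for th in(.75,.83,.9): 
    d=lambda y:U(POSE,[[.075-.2*np.cos(th)+.005*np.sin(th),y,.112+.2*np.sin(th)+.005*np.cos(th)]])
    print(th,[((proj("top",d(y))[0]-[140,110])*2.2).round().tolist()+((proj("side",d(y))[0]-[130,130])*2.2+[396,0]).round().tolist() for y in(.055,-.055)])
E
```

```text
[4.4 3.2 1.3]
[ 0.2  0.6 -0.4]
snag False
45.6417
[('side', 'screwdriver', [209.0, 278.0, 101.0, 31.0]), ('side', 'spray_can', [102.0, 212.0, 43.0, 76.0]), ('side', 'cone', [330.0, 218.0, 32.0, 34.0]), ('side', 'bearing_ring', [164.0, 146.0, 132.0, 71.0]), ('side', 'wrench', [141.0, 240.0, 20.0, 13.0]), ('side', 'pad_box', [102.0, 282.0, 78.0, 72.0]), ('side', 'brake_disc', [278.0, 182.0, 72.0, 47.0])]
[('top', 'screwdriver', [175.0, 228.0, 66.0, 38.0]), ('top', 'spray_can', [174.0, 229.0, 68.0, 35.0]), ('top', 'cone', [298.0, 244.0, 24.0, 22.0]), ('top', 'bearing_ring', [262.0, 133.0, 22.0, 26.0]), ('top', 'wrench', [172.0, 124.0, 58.0, 28.0]), ('top', 'pad_box', [105.0, 181.0, 50.0, 43.0]), ('top', 'brake_disc', [301.0, 173.0, 71.0, 65.0])]
0.75 [[117.0, 220.0, 620.0, 101.0], [229.0, 245.0, 732.0, 62.0]]
0.83 [[118.0, 206.0, 611.0, 82.0], [232.0, 232.0, 723.0, 45.0]]
0.9 [[119.0, 194.0, 603.0, 66.0], [234.0, 220.0, 715.0, 30.0]]
```

View pics/c7.png

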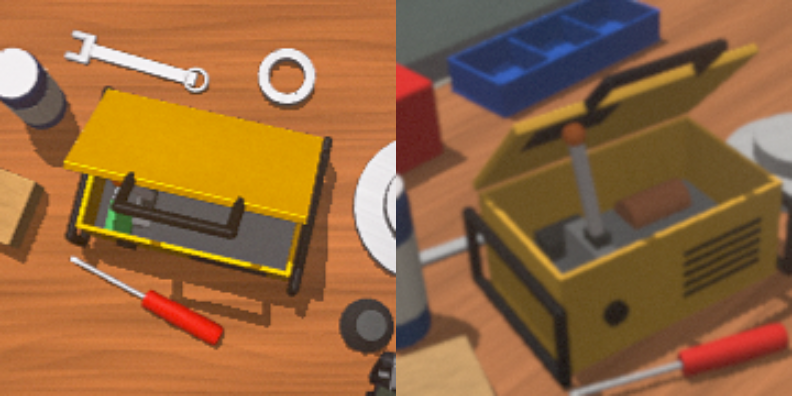

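The bar is at (118,206)–(235,232) in top, so the hood lies at about 0.83. The ball at (573,133) in side is unchanged and touches the hood. The bystanders are in place, so I hand in.

```bash
python3 -c "
from cell import bot
bot.close_job()"
```

```text
the job is handed in; nothing more can be done
```

The hood now rests on the stay's orange ball at about 0.83 rad, and the job was handed in at about 46 s of the 72 s allowed. I laid the hood right back, brought the stay to its stop, then lowered the hood by its handle and let go.

- **Stay:** The first, gripped swing looked finished from the force reading, but the pictures showed the stay left at about 1.56 rad. I pushed it over with shut fingers until it met the stop; both views then put the ball at about 1.72 rad, and it had not moved in the last side view.
- **Hood:** The force began to rise at 0.83 rad, the angle I had predicted for contact. After release, the handle bar in the top view also matched 0.83 rad.
- **Bystanders:** Most boxes from the networks stayed within a few pixels of the start. Two were mislabelled: the spray can in the top view and the bearing ring in the side view. The other view of each showed it unmoved.
- **Not measured:** I did not read the hood's exact angle or speed directly, only estimated the angle from pictures and forces.

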